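Wind the pellet dryer's timer and hold its hatch down on the new seal

ROBOT

A 6-joint arm with a two-finger parallel gripper is mounted at the origin on the work surface; the furniture and walls round the work are solid. World frame = base frame: x ahead of the robot, y to its left, z up, the work surface at z = 0. Lengths are in mm, angles in rad, forces in N, time in s.
With the tool pointing down it reaches from about 350 to 925 mm from the base axis. Payload 6.4 kg.
Tool frame: the origin (TCP) lies at the very end of the fingers, on their centre line; the grasp point (between the pads) lies 19 mm behind it; z points along the fingers, y is the line along which they close (so a half turn about z gives the same grasp; the last joint's range is limited). The gripper opens to 85 mm and grips with 20 to 120 N. Pads are 22 mm wide; open, the fingers measure 114 mm over their backs; the gripper's body (76 mm by 85 mm) begins 54 mm behind the grasp point. The pads swing forward as they close: fully open they stand 13 mm farther back than shut.
Start: joints at [1.143, 0.245, 1.558, -0, 1.339, -0.174], TCP at [163.201, 629.189, 231.29] pointing down, gripper open.
Joint ranges: [-3.13, 3.13], [-1.02, 2.26], [0.13, 2.54], [-0.95, 4.09], [0.21, 2.88], [-2.74, 2.74]. Speed limits (rad/s): [2.57, 2.57, 3.14, 3.14, 3.14, 3.14].

INTERFACE

Orientations are given as a rotation vector (axis times angle).
In Python, from bench import state, grab_frame, job_done, spot_in, cut_out, place_of gives the robot as it stands. The module is installed in compiled form; this text tells all that it offers.
- The arm moves only by the tool apply_moves, never from a script. Its arguments are lists of equal length, an entry for each row: "offset": the shift along the tool's x, y, z in mm, a list of three; "dr": the turn, a rotation vector about the tool's x, y, z in degrees, a list of three; "claw": the opening, from 0 (shut) to 1 (fully open). A call has 1 to 20 rows; each row shifts and turns the commanded pose from where the row before left it, along the tool's axes as they then stand; what a row does not reach is not made up. A row lasts 1/8 s, in which the tool goes at most 62.5 mm and 10.7 degrees, less where a joint would pass 70% of its speed; a pose out of reach is approached as far as the arm can. A call with a gripper value outside its range is refused whole. The fingers move at their own pace and stop on an object; "force" is the grip in N (left out, the last holds). Time passes only in rows, so rows that do not move let the fingers close. It gives the time, the measured TCP pose, the force, the opening and the grip force at its end, in the units of the state.
- state(): the state, without advancing time (a new reading comes with each control period).
- grab_frame(name): name is "scene" or "top" or "wrist"; returns a dict with "image" (384x512x3 uint8, red, green, blue), "range_z" (384x512 float32, mm along the optical axis (not along the pixel's ray), 0 where there is no reading), "fx", "fy", "cx", "cy" (pixels), "k1" (the pictures are not rectified: a ray, as slopes to the right and down, at radius r is drawn at 1 + k1 r^2 times it, then the intrinsics apply), "xyz" and "attitude" of the camera in the world; the wrist camera has in their place "T_tool_cam" (4x4, takes a point from camera to tool coordinates, whose origin is the TCP and whose axes are the flange's). Camera axes: x right, y down, z forward; pixel columns grow to the right and rows downward; lengths in mm; the calibration is good to about 2 mm. A picture is of the moment at which its call begins: read the wrist's pose just before it.
- job_done(): hands the job in; it is judged then, once.
Trained networks look in a picture, given as the dict that the camera call returned (one of the last four; its "shot" number tells which), for a name from the list of things; names that differ only in an ending like _2 or _b are one class to them, and where a whole thing is asked for, a point or a joint stands for the part that bears it (a point fixed in the world has none). Each returns a list of dicts, best first, with "confidence" (0 to 1); they miss things now and then, are a little off and sometimes report something else, mostly with a low value. They report only what shows in the picture. A call takes as long as a camera call.
- spot_in(picture, target): "xy" ([column, row] in pixels, amid what is visible of it).
- cut_out(picture, target): "region" (384x512 bool, what is visible of it) and "xy" ([column, row] in pixels, amid what is visible of it).
- place_of(picture, target): "xy" ([column, row] in pixels: a listed point, or the origin of a listed thing).
The state is a dict: "time": time; "q": joint angles; "qvel": joint speeds; "joint_torque": joint torques, N m; "eef_pos": TCP position; "ee_rot": TCP orientation; "force": force on the tool from outside, world axes, zero at the start; "ft_torque": the same for the moment, N m; "finger_gap": finger opening in mm; "finger_force": force on a finger pad.
Only numpy, scipy, OpenCV 4.12 (cv2) and the standard library are available. Lean on these libraries where they do the work, as an engineer would, in place of code of your own. Each camera call takes 0.05 s, during which the arm holds its last target. There are 200 camera calls.

TASK

Get the grey pellet dryer going: first wind its spring timer clockwise, a part turn at a time, right up to its stop. Then turn the wing of the hatch's quarter-turn stud until its cross-pin lines up with the slot and the hatch drops in, and press the hatch fully home on its springy new seal. Finish while still holding the hatch pressed down (do not let go, the seal has to take its set), and leave everything else on the bench where it lies.

Things in the scene. Friction and masses are not known exactly. Their poses are not given: they have to be found in the camera images.
- dryer: bench-top pellet dryer: grey sheet-metal box, 150 mm deep (its x), 320 wide (its y), 100 high, fixed. Origin: centre of its underside, on the bench; x points away from its louvred front, y to its left, z up. Its flat top (the deck) is at z = 100 mm. Seen from the front, a bare-metal hatch covers the right and middle of the deck; the black timer stands at the left
- timer (a joint): how far the spring timer is wound, rad: 0 = run down, 3.4 = wound up to its hard stop; starts at 0 to 0.5. It grows as the key is turned clockwise seen from above. Winding works against a spring and friction (0.08 to 0.13 N m); the key stays wherever it is let go
- timer_key (a point): middle of the timer's black bar key, on its vertical axis: dryer x = 0, y = +115 mm, z = 120.5 mm. The bar is 10 mm thick (x of this point), 46 mm long (y of this point; along the dryer's y at 0), its upper 20 mm free to grip, top 31 mm above the deck, on a round skirt 55 mm across whose top is 10.5 mm above the deck. The point turns with the key; a white line marks its +y end
- hatch (a joint): opening angle of the hatch, rad: 0 = fully home (hard stop), about 0.095 = propped ajar by the misaligned cross-pin (as at the start), about 0.033 = pin in the slot, hatch lying on the uncompressed seal. Its weight closes it. Pressing it home compresses the seal: about 1 N at the stud to start, 8 N fully home
- hatch_top (a point): point on the hatch's upper face, midway between hinge and stud. The hatch is a 4 mm brushed-metal plate, 125 mm along the dryer's x, 172 mm along its y; it hinges on a line parallel to the dryer's x at dryer y = -150, z = 106 mm, on the right. Home: this point at dryer x = 0, y = -75, z = 108 mm, the face level (a thin pressed panel there is 1.6 mm prouder). z is the face's normal
- stud (a joint): angle of the quarter-turn stud, rad: 0 = cross-pin in line with the slot, wing pointing at the two black marks on the hatch (along the dryer's y). Grows anticlockwise seen from above; starts 0.55 to 1.4, so turn it clockwise. The pin enters within about 0.12 of 0 and drops in under the hatch's weight or a light push. Stops at -0.9 and 1.65; friction 0.02 N m
- stud_wing (a point): middle of the stud's dark steel wing, 16.5 mm above the hatch's face, 150 mm from the hinge (home: dryer x = 0, y = 0, z = 124.5 mm; ajar 14 mm higher, leaning with the hatch). The wing is 9 mm thick (x of this point), 36 long (y of this point), 20 high, top 27 mm above the face, on a 21 mm round boss 7 mm high; it turns with the stud and lies parallel to the cross-pin
- mould: small aluminium mould half, 92 x 60 x 32 mm, to the right of the dryer; origin: centre of its underside; to be left alone
- jar: screw-top jar of pellets, 62 mm across, 80 mm high, standing to the left of the dryer; origin: centre of its underside; to be left alone

How it is judged (in metres and radians):
On the way, in this order (a step that is already met when the one before it is completed fails the run):
1. the spring timer is wound up to its stop (value of joint timer above 3.15 rad), for 0.2 s.
2. the stud's cross-pin is lined up and has dropped into the slot, and the hatch is pressed home (value of joint stud between -0.25 and 0.25 rad and value of joint hatch below 0.012 rad), for 0.2 s.
At the end, for the whole second after the job is handed in: Timer wound to within 0.25 rad of its stop; stud within 0.25 rad of its slot; hatch held pressed home by the fingers (angle below 0.012 rad, under 1.8 mm at the stud; fingers on the hatch or its stud with over 3 N) as the program ends and through the next second (all of step 2 and value of joint timer above 3.15 rad and contact force between the fingers and hatch above 3 N); the arm keeps its last pose, push and grip.
It fails at once if the jar or the mould half beside the dryer is shifted by more than 30 mm (distance of any of jar, mould from where it was at the start of the episode above 0.03 m).
It also fails if it takes over 61 s, if anything falls off the work surface, if the arm or the gripper's body presses on something with over 40 N, if the wrist force passes 120 N, or if a joint passes its speed limit or range.

## Working session

There is one attempt and no reset: what is moved stays moved. The work goes in short steps, Python scripts to look and compute and a tool call to move; the robot and the scene stay as the last step left them, time stands still between calls to the robot, and variables do not carry over. Pictures are saved under pics/ and viewed, at most 10 in all, crops included, and the job is handed in when it is done.

Besides the shell and the picture viewer there is one more tool, called after "Call:" by a JSON object that holds its "api" and its "payload". apply_moves: Moves the arm, as the interface text tells. Its arguments: {"type":"object","properties":{"offset":{"type":"array"},"dr":{"type":"array"},"claw":{"type":"array"},"force":{"type":"number"}},"required":["offset","dr","claw"]}

```bash
mkdir -p pics
cat > h.py <<'E'
import numpy as np, cv2
from scipy.spatial.transform import Rotation as R
from bench import *
def campose(p,st=None):
    if "T_tool_cam" in p:
        T=np.eye(4);T[:3,:3]=R.from_rotvec(st["ee_rot"]).as_matrix();T[:3,3]=st["eef_pos"]
        return T@np.array(p["T_tool_cam"])
    T=np.eye(4);a=np.array(p["attitude"],float)
    T[:3,:3]=a if a.shape==(3,3) else R.from_rotvec(a).as_matrix()
    T[:3,3]=p["xyz"];return T
def ray(p,xy):
    d=np.array([(xy[0]-p["cx"])/p["fx"],(xy[1]-p["cy"])/p["fy"]]);u=d.copy()
    for _ in range(20): u=d/(1+p["k1"]*(u@u))
    return np.array([u[0],u[1],1.])
def at_z(p,xy,z,st=None):
    T=campose(p,st);d=T[:3,:3]@ray(p,xy);return T[:3,3]+d*(z-T[2,3])/d[2]
def cloud(p,st=None,mask=None):
    T=campose(p,st);z=p["range_z"];m=z>0
    if mask is not None:m&=mask
    v,u=np.nonzero(m)
    d=np.stack([(u-p["cx"])/p["fx"],(v-p["cy"])/p["fy"]],1);w=d.copy()
    for _ in range(20): w=d/(1+p["k1"]*(w**2).sum(1,keepdims=True))
    P=np.c_[w,np.ones(len(w))]*z[v,u][:,None]
    return P@T[:3,:3].T+T[:3,3],u,v
E
python3 - <<'E'
from h import *
s=state();print(s)
for n in("top","scene"):
    p=grab_frame(n);print(n,p["xyz"],p["attitude"],p["fx"],p["cx"],p["cy"],p["k1"])
    cv2.imwrite(f"pics/{n}0.png",p["image"][:,:,::-1])
    for t in("dryer","timer_key","stud_wing","hatch_top","mould","jar"):
        r=place_of(p,t)[:2];print(t,[(np.round(x["xy"],1),round(x["confidence"],2)) for x in r],[np.round(at_z(p,x["xy"],dict(dryer=0,timer_key=120.5,stud_wing=138,hatch_top=115,mould=0,jar=0)[t]),1) for x in r])
E
```

```text
{'time': 0.0, 'q': array([ 1.14285240e+00,  2.45804816e-01,  1.55905110e+00, -3.79672490e-05,
        1.33870984e+00, -1.74084618e-01]), 'qvel': array([-0.00066917,  0.00068935, -0.00161535,  0.00248111, -0.00154343,
       -0.00055258]), 'joint_torque': array([-1.56628859e-03, -4.29523695e+01, -3.26117599e+01, -2.36533024e-04,
        5.46243129e-03, -1.30621163e-05]), 'eef_pos': array([162.99243822, 628.6358935 , 230.1663181 ]), 'ee_rot': array([-3.97607961e-01, -3.11577434e+00,  2.97666280e-03]), 'force': array([ 0.50945582, -0.85513622, -0.45039215]), 'ft_torque': array([-0.02198912,  0.01118318, -0.02713624]), 'finger_force': 0.0, 'finger_gap': 85.47219748861617}
top [233.31456691 144.88488592 921.73409618] [-2.17737038  2.01623213 -0.22310507] 411.37130673620857 255.78401791957 198.039826942113 -0.10877036170578877
dryer [(array([260.6, 209.4]), 0.84)] [array([416.3, 150.6,   0. ])]
timer_key [(array([203.2, 185.9]), 0.92), (array([174.5, 183.3]), 0.69)] [array([431.6, 268.8, 120.5]), array([432.6, 327.5, 120.5])]
stud_wing [(array([263.4, 195.1]), 0.6), (array([170.7, 182. ]), 0.2)] [array([417.7, 146.4, 138. ]), array([430.3, 331.5, 138. ])]
hatch_top [(array([299.6, 202.9]), 0.75)] [array([412.7,  72.8, 115. ])]
mould [(array([352.9, 232.9]), 0.61)] [array([377.9, -62.3,   0. ])]
jar [(array([174.2, 184.9]), 0.65)] [array([458.7, 355.2,   0. ])]
scene [ 122.21158861 -454.78069891  734.96338874] [-2.30375045  0.53484286 -0.22489568] 348.81873583858874 259.3132097867268 186.33078009716556 -0.07829626025299093
dryer [(array([261.8, 200. ]), 0.75)] [array([431.3, 154.3,   0. ])]
timer_key [(array([240.2, 144. ]), 0.5)] [array([422.3, 276.2, 120.5])]
stud_wing [(array([258.7, 167.1]), 0.65)] [array([417.5, 146.7, 138. ])]
hatch_top [(array([269.1, 191.4]), 0.78)] [array([412.2,  77.1, 115. ])]
mould [(array([283.5, 264. ]), 0.79)] [array([383.6, -60.7,   0. ])]
jar [] []
```

```bash
python3 -c "
import cv2
a=cv2.imread('pics/top0.png');cv2.imwrite('pics/topc.png',cv2.resize(a[130:270,140:390],None,fx=3.2,fy=3.2,interpolation=cv2.INTER_CUBIC)[:600])"
```

```text
(no output)
```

View pics/topc.png

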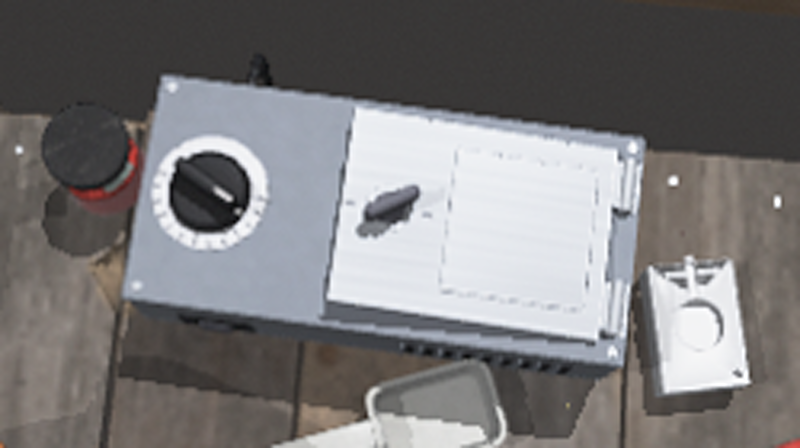

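View pics/scene0.png

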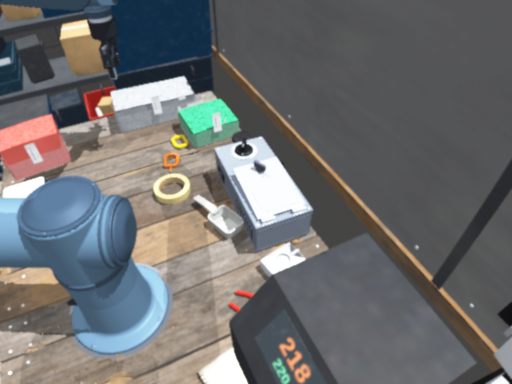

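Top view: the dryer's louvred front faces the robot. The timer is at crop (210,190), its bar running up-left to down-right. The stud is at (392,205), with the jar at left and the mould at right. I'll go above it with the wrist camera.

Call:
{"api": "apply_moves", "payload": {"offset": [[-36,-35,-10],[-36,-35,-10],[-36,-35,-10],[-36,-35,-10],[-36,-35,-10],[-36,-35,-10],[-36,-35,-10],[-36,-35,-10],[-36,-35,-10],[-36,-35,-10],[0,0,0],[0,0,0]], "dr": [[0,0,0],[0,0,0],[0,0,0],[0,0,0],[0,0,0],[0,0,0],[0,0,0],[0,0,0],[0,0,0],[0,0,0],[0,0,0],[0,0,0]], "claw": [1,1,1,1,1,1,1,1,1,1,1,1]}}

```text
time: 2.2
eef_pos: [423.6, 200.1, 331.2]
ee_rot: [-0.398, -3.116, -0.0]
force: [-0.3, 1.2, 0.1]
finger_gap: 85.4
finger_force: 0.0
```

```bash
cat > look.py <<'E'
from h import *
import sys
s=state();p=grab_frame("wrist")
M=R.from_rotvec(s["ee_rot"]).as_matrix();print(s["time"],np.round(s["eef_pos"],1),"toolx",np.round(M[:,0],3),"q",np.round(s["q"],2))
cv2.imwrite(f"pics/{sys.argv[1]}.png",cv2.resize(p["image"][:,:,::-1],(800,600),interpolation=cv2.INTER_CUBIC))
np.savez(f"{sys.argv[1]}.npz",img=p["image"],rz=p["range_z"],T=campose(p,s),K=[p["fx"],p["fy"],p["cx"],p["cy"],p["k1"]])
for t,z in dict(timer_key=120.5,stud_wing=138,hatch_top=115,dryer=0).items():
    for x in place_of(p,t)[:2]: print(t,np.round(x["xy"],1),round(x["confidence"],2),np.round(at_z(p,x["xy"],z,s),1))
P,u,v=cloud(p,s)
k=(abs(P[:,2]-100)<3)
print("deck median z",np.median(P[k,2]),k.sum())
# bars: points by height near detection
for t,lo,hi in (("timer_key",124,140),("stud_wing",138,156)):
    r=cut_out(p,t)
    if not r: print("no",t);continue
    m=r[0]["region"];k=m[v,u]&(P[:,2]>lo)&(P[:,2]<hi);Q=P[k,:2].astype(np.float32)
    if len(Q)<10: print(t,"few",len(Q));continue
    rc=cv2.minAreaRect(Q);c=Q.mean(0);w,V=np.linalg.eigh(np.cov((Q-c).T));d=V[:,1]
    print(t,len(Q),"rect",np.round(rc[0],1),np.round(rc[1],1),round(rc[2],1),"long axis from +y toward +x deg",round(np.degrees(np.arctan2(d[0],d[1])),1),"z",np.percentile(P[k,2],[50,95]).round(1))
E
python3 look.py w1
```

```text
2.2 [423.6 200.1 331.2] toolx [-0.968  0.251  0.   ] q [ 0.2  -0.27  1.88  0.    1.52 -1.12]
timer_key [311.6 151.9] 0.85 [424.8 269.6 120.5]
stud_wing [215.7 177.4] 0.77 [422.6 146.2 138. ]
hatch_top [165.7 180.4] 0.7 [414.7  75.5 115. ]
dryer [217.4 176.6] 0.7 [451.7 119.6   0. ]
dryer [230.5 156.6] 0.55 [423.7 151.4   0. ]
deck median z 101.22996214366151 12437
timer_key 309 rect [427.5 267.3] [45.3 10.1] 58.4 long axis from +y toward +x deg 31.9 z [132.1 133.6]
stud_wing 226 rect [420.2 150.4] [ 8.8 35.9] 29.7 long axis from +y toward +x deg -30.2 z [149.7 151.8]
```

View pics/w1.png

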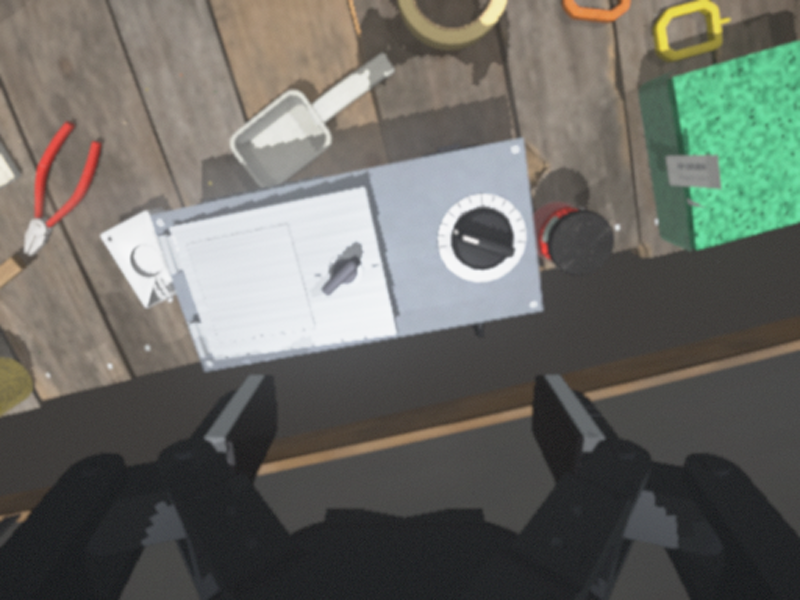

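Wrist view: the key bar is at (485,243) and the wing at (343,270), both clear. The fitted rectangles match the known sizes. Next I'll get the dryer's yaw from its deck outline.

Run:
```python
from h import *
f=np.load("w1.npz");K=f["K"];p=dict(range_z=f["rz"],fx=K[0],fy=K[1],cx=K[2],cy=K[3],k1=K[4],T_tool_cam=f["T"])
import h
h.campose=lambda p,s=None:f["T"]
P,u,v=h.cloud(p)
k=(P[:,2]>92)&(P[:,2]<125)&(P[:,0]>310)&(P[:,0]<530)&(P[:,1]>-30)&(P[:,1]<340)
k2=k&(abs(P[:,2]-100.5)<5)&(P[:,1]>170)
for n,q in(("all",k),("deck",k2)):
    Q=P[q,:2].astype(np.float32);rc=cv2.minAreaRect(Q);print(n,rc,np.round(cv2.boxPoints(rc)))
# edges by line fit: far-x and near-x edges
Q=P[k]
for sgn in(1,-1):
    e=[]
    for y in range(10,290,8):
        s=Q[abs(Q[:,1]-y)<4]
        if len(s)>10:e.append((y,np.percentile(sgn*s[:,0],99)*sgn))
    e=np.array(e,np.float32);l=cv2.fitLine(e,cv2.DIST_HUBER,0,.5,.01).ravel();a=l[1]/l[0];print("edge slope deg",np.degrees(np.arctan(a)),"x at y=150",l[3]+a*(150-l[2]))
```

```text
all ((421.0995788574219, 152.36802673339844), (322.03875732421875, 150.86056518554688), 86.56026458740234) [[336.  -4.]
 [487. -13.]
 [506. 309.]
 [355. 318.]]
deck ((426.75079345703125, 239.65574645996094), (146.2428436279297, 150.71044921875), 87.11680603027344) [[348. 170.]
 [498. 163.]
 [506. 309.]
 [355. 316.]]
edge slope deg 3.448747 x at y=150 494.3575
edge slope deg 3.6009746 x at y=150 347.462
```

Call:
{"api": "apply_moves", "payload": {"offset": [[6.3,33,0],[6.3,33,0],[0,0,24],[0,0,24],[0,0,24],[0,0,24],[0,0,24],[0,0,24],[0,0,24],[0,0,0],[0,0,0]], "dr": [[0,0,0],[0,0,0],[0,0,-10.4],[0,0,-10.4],[0,0,-10.4],[0,0,-10.4],[0,0,-10.4],[0,0,-10.4],[0,0,-10.4],[0,0,0],[0,0,0]], "claw": [0.6,0.6,0.6,0.6,0.6,0.6,0.6,0.6,0.6,0.6,0.6], "force": 60}}

```text
time: 3.92
eef_pos: [428.7, 267.4, 164.3]
ee_rot: [-1.526, 2.745, -0.0]
force: [-0.1, -0.1, 0.8]
finger_gap: 51.4
finger_force: 0.0
```

```bash
cat > st.py <<'E'
from h import *
s=state();M=R.from_rotvec(s["ee_rot"]).as_matrix()
print(round(s["time"],2),np.round(s["eef_pos"],1),"tooly cw deg",round(np.degrees(np.arctan2(M[0,1],M[1,1])),1),"toolx",np.round(M[:,0],3),"z",np.round(M[:,2],3),"q6",round(s["q"][5],2),"F",np.round(s["force"],1),"T",np.round(s["ft_torque"],2),round(s["finger_gap"],1),round(s["finger_force"],1))
E
python3 st.py; python3 look.py w2 | grep timer
```

```text
3.92 [428.7 267.4 164.3] tooly cw deg -58.1 toolx [-0.528 -0.849 -0.001] z [ 0.001  0.    -1.   ] q6 -2.25 F [-0.1 -0.1  0.8] T [-0.02  0.03  0.02] 51.4 0.0
timer_key [257.7 209.7] 0.93 [427.4 265.3 120.5]
timer_key 904 rect [427.7 266.5] [45.2 10. ] 57.8 long axis from +y toward +x deg 31.5 z [132.3 133.5]
```

Call:
{"api": "apply_moves", "payload": {"offset": [[0,0.4,25],[0,0,24.5],[0,0,0],[0,0,0],[0,0,0],[0,0,0],[0,0,0]], "dr": [[0,0,0],[0,0,0],[0,0,0],[0,0,0],[0,0,0],[0,0,0],[0,0,0]], "claw": [0.6,0.6,0,0,0,0,0], "force": 60}}

```text
time: 5.15
eef_pos: [428.8, 267.5, 115.2]
ee_rot: [-1.528, 2.742, -0.001]
force: [-1.0, -0.8, 6.4]
finger_gap: 8.6
finger_force: 60.9
```

```bash
python3 st.py
```

```text
5.15 [428.8 267.5 115.2] tooly cw deg -58.3 toolx [-0.526 -0.85  -0.002] z [ 0.002  0.001 -1.   ] q6 -2.25 F [-1.  -0.8  6.4] T [-0.2   0.24 -0.01] 8.6 60.9
```

Call:
{"api": "apply_moves", "payload": {"offset": [[0,0,0],[0,0,0],[0,0,0],[0,0,0],[0,0,0],[0,0,0],[0,0,0],[0,0,0],[0,0,0],[0,0,0],[0,0,0],[0,0,0],[0,0,0],[0,0,0],[0,0,0],[0,0,0],[0,0,0]], "dr": [[0,0,10],[0,0,10],[0,0,10],[0,0,10],[0,0,10],[0,0,10],[0,0,10],[0,0,10],[0,0,10],[0,0,10],[0,0,10],[0,0,10],[0,0,10],[0,0,10],[0,0,10],[0,0,8],[0,0,0]], "claw": [0,0,0,0,0,0,0,0,0,0,0,0,0,0,0,0,0]}}

```text
time: 7.28
eef_pos: [428.5, 266.7, 115.2]
ee_rot: [2.401, 2.023, -0.001]
force: [-2.7, -5.3, 7.9]
finger_gap: 8.4
finger_force: 61.3
```

```bash
python3 st.py
```

```text
7.28 [428.5 266.7 115.2] tooly cw deg 99.8 toolx [ 0.169  0.986 -0.002] z [ 0.001 -0.002 -1.   ] q6 0.5 F [-2.7 -5.3  7.9] T [-0.96  0.4  -0.06] 8.4 61.3
```

Call:
{"api": "apply_moves", "payload": {"offset": [[0,0,0],[0,0,0],[0,0,0],[0,0,0]], "dr": [[0,0,3],[0,0,3],[0,0,3],[0,0,0]], "claw": [0,0,0,0]}}

```text
time: 7.78
eef_pos: [428.4, 266.7, 115.2]
ee_rot: [2.551, 1.83, -0.001]
force: [-2.4, -5.5, 8.9]
finger_gap: 8.3
finger_force: 61.4
```

```bash
python3 st.py
```

```text
7.78 [428.4 266.7 115.2] tooly cw deg 108.7 toolx [ 0.321  0.947 -0.002] z [ 0.001 -0.002 -1.   ] q6 0.66 F [-2.4 -5.5  8.9] T [-0.93  0.41  0.04] 8.3 61.4
```

Call:
{"api": "apply_moves", "payload": {"offset": [[0,0,0],[0,0,0],[0,0,0]], "dr": [[0,0,3],[0,0,2],[0,0,0]], "claw": [0,0,0]}}

```text
time: 8.15
eef_pos: [428.4, 266.7, 115.2]
ee_rot: [2.626, 1.72, -0.001]
force: [-2.2, -4.2, 7.8]
finger_gap: 8.3
finger_force: 62.7
```

```bash
python3 st.py
```

```text
8.15 [428.4 266.7 115.2] tooly cw deg 113.6 toolx [ 0.4    0.917 -0.002] z [ 0.001 -0.002 -1.   ] q6 0.75 F [-2.2 -4.2  7.8] T [-0.85  0.47  0.84] 8.3 62.7
```

Torque of 0.84 N m shows the key is at its stop. I'll relax, release, lift and go above the stud.

Call:
{"api": "apply_moves", "payload": {"offset": [[0,0,0],[0,0,0],[0,0,0],[0,0,0],[0,0,-20],[0,0,-30],[0,0,-30],[-37.7,9.9,0],[-37.7,9.9,0],[-37.7,9.9,0],[0,0,0],[0,0,0],[0,0,0],[0,0,0],[0,0,0],[0,0,0],[0,0,0]], "dr": [[0,0,-5],[0,0,0],[0,0,0],[0,0,0],[0,0,0],[0,0,0],[0,0,0],[0,0,0],[0,0,0],[0,0,0],[0,0,-9.8],[0,0,-9.8],[0,0,-9.8],[0,0,-9.8],[0,0,-9.8],[0,0,0],[0,0,0]], "claw": [0,0.6,0.6,0.6,0.6,0.6,0.6,0.6,0.6,0.6,0.6,0.6,0.6,0.6,0.6,0.6,0.6]}}

```text
time: 10.28
eef_pos: [419.6, 150.7, 193.7]
ee_rot: [-1.568, -2.722, 0.0]
force: [-0.2, -0.5, 0.6]
finger_gap: 51.5
finger_force: 0.0
```

```bash
python3 st.py; python3 look.py w3
python3 - <<'E'
from h import *
p=grab_frame("top")
r=cut_out(p,"timer_key");P,u,v=cloud(p);m=r[0]["region"]
k=m[v,u]&(P[:,2]>122);Q=P[k,:2];c=Q.mean(0);d=np.linalg.eigh(np.cov((Q-c).T))[1][:,1];print("key",k.sum(),c,np.degrees(np.arctan2(d[0],d[1]))%180)
E
```

```text
10.28 [419.6 150.7 193.7] tooly cw deg 59.9 toolx [-0.502  0.865  0.   ] z [-0.  0. -1.] q6 -0.44 F [-0.2 -0.5  0.6] T [ 0.05 -0.03  0.01] 51.5 0.0
10.275 [419.6 150.7 193.7] toolx [-0.502  0.865  0.   ] q [ 0.09 -0.22  2.1   0.    1.26 -0.44]
timer_key [349.   71.5] 0.95 [426.7 268.2 120.5]
stud_wing [259.5 213.5] 0.66 [422.5 146.9 138. ]
stud_wing [261.3 167.1] 0.44 [405.5 178.7 138. ]
hatch_top [212.2 260.1] 0.66 [413.3  78.6 115. ]
dryer [259.2 167.6] 0.87 [420.5 150.8   0. ]
deck median z 101.24540489025803 28396
timer_key 1050 rect [427.9 266.7] [45.7 10.8] 71.9 long axis from +y toward +x deg 18.3 z [132.2 133.6]
stud_wing 602 rect [420.8 150.7] [ 9. 36.] 29.9 long axis from +y toward +x deg -29.3 z [149.8 151.6]
key 99 [427.67102096 270.141396  ] 18.28990951083194
```

View pics/w3.png

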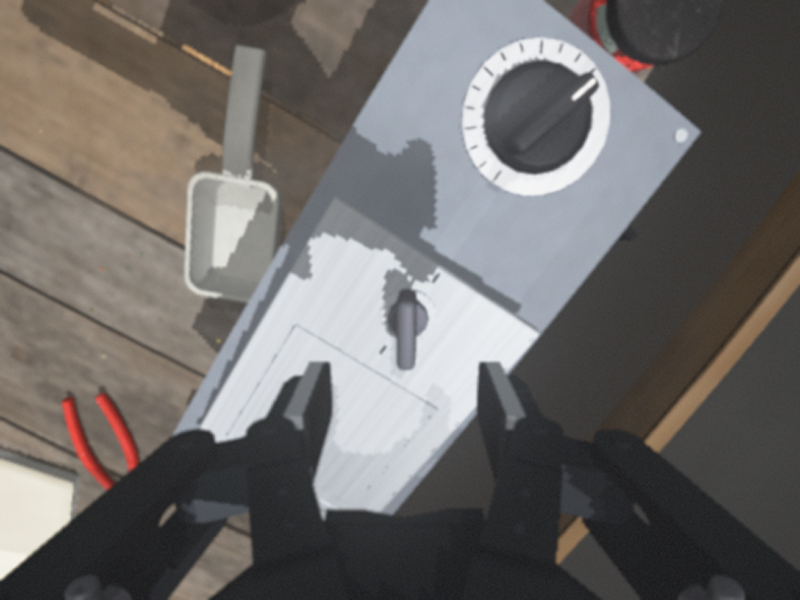

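The key reads 194.8° = 3.40 rad, so it is at its stop. In the picture the wing is at (405,330), parallel to the fingers. I'll tilt with the hatch's lean, go down and grip.

Call:
{"api": "apply_moves", "payload": {"offset": [[-4.9,-1.9,0],[0,0,0],[0,0,30],[0,0,30],[0,0,0],[0,0,0],[0,0,0],[0,0,0],[0,0,0]], "dr": [[0,0,0],[-3,4.5,0],[0,0,0],[0,0,0],[0,0,0],[0,0,0],[0,0,0],[0,0,0],[0,0,0]], "claw": [0.6,0.6,0.6,0.6,0.6,0,0,0,0], "force": 50}}

```text
time: 11.85
eef_pos: [421.2, 150.8, 135.3]
ee_rot: [-1.542, -2.687, -0.13]
force: [-3.8, -2.9, 6.4]
finger_gap: 7.7
finger_force: 52.2
```

```bash
python3 st.py
```

```text
11.85 [421.2 150.8 135.3] tooly cw deg 59.8 toolx [-0.505  0.86   0.077] z [ 0.006  0.093 -0.996] q6 -0.54 F [-3.8 -2.9  6.4] T [-0.45  0.59  0.05] 7.7 52.2
```

Call:
{"api": "apply_moves", "payload": {"offset": [[0,0,0],[0,0,0],[0,0,0],[0,0,0],[0,0,0]], "dr": [[0,0,8.3],[0,0,8.3],[0,0,8.3],[0,0,8.3],[0,0,0]], "claw": [0,0,0,0,0]}}

```text
time: 12.48
eef_pos: [421.4, 151.0, 134.4]
ee_rot: [-2.229, -2.121, -0.108]
force: [2.5, -1.0, -1.9]
finger_gap: 7.4
finger_force: 51.1
```

```bash
python3 st.py
```

```text
12.47 [421.4 151.  134.4] tooly cw deg 92.8 toolx [0.049 0.994 0.094] z [ 0.008  0.094 -0.996] q6 0.04 F [ 2.5 -1.  -1.9] T [-0.36 -0.42 -0.04] 7.4 51.1
```

Call:
{"api": "apply_moves", "payload": {"offset": [[0.3,0,3.5],[0.3,0,3.5],[0.3,0,3.5],[0,0,0]], "dr": [[0,-1.35,0],[0,-1.35,0],[0,-1.35,0],[0,0,0]], "claw": [0,0,0,0]}}

```text
time: 12.98
eef_pos: [421.5, 152.6, 124.2]
ee_rot: [-2.266, -2.156, -0.027]
force: [2.0, -4.1, 3.3]
finger_gap: 7.6
finger_force: 51.9
```

```bash
python3 st.py
```

```text
12.97 [421.5 152.6 124.2] tooly cw deg 92.9 toolx [0.05  0.999 0.022] z [ 0.003  0.022 -1.   ] q6 0.12 F [ 2.  -4.1  3.3] T [-0.8  -0.35 -0.03] 7.6 51.9
```

Call:
{"api": "apply_moves", "payload": {"offset": [[0.2,0,2],[0.1,0,2],[0,0,0]], "dr": [[0,-0.7,0],[0,-0.6,0],[0,0,0]], "claw": [0,0,0]}}

```text
time: 13.35
eef_pos: [421.6, 152.9, 121.2]
ee_rot: [2.276, 2.163, 0.001]
force: [-2.4, -5.4, 12.5]
finger_gap: 7.2
finger_force: 52.9
```

```bash
python3 st.py
```

```text
13.35 [421.6 152.9 121.2] tooly cw deg 92.9 toolx [ 0.051  0.999 -0.   ] z [ 0.001 -0.001 -1.   ] q6 0.15 F [-2.4 -5.4 12.5] T [-0.87  0.33 -0.02] 7.2 52.9
```

Call:
{"api": "apply_moves", "payload": {"offset": [[0,0,1.5],[0,0,0],[0,0,0]], "dr": [[0,0,0],[0,0,0],[0,0,0]], "claw": [0,0,0]}}

```text
time: 13.72
eef_pos: [421.7, 152.9, 121.0]
ee_rot: [2.276, 2.164, 0.0]
force: [-7.3, -6.6, 22.3]
finger_gap: 7.4
finger_force: 54.3
```

```bash
python3 st.py;  python3 look.py w4
```

```text
13.72 [421.7 152.9 121. ] tooly cw deg 92.9 toolx [ 0.051  0.999 -0.   ] z [ 0.001 -0.    -1.   ] q6 0.15 F [-7.3 -6.6 22.3] T [-1.02  1.29  0.03] 7.4 54.3
13.725 [421.7 152.9 121. ] toolx [ 0.051  0.999 -0.   ] q [ 0.09 -0.1   2.14 -0.    1.1   0.15]
timer_key [259.9   9.6] 0.76 [427.9 269.7 120.5]
stud_wing [260.3 247.2] 0.94 [422.6 159.2 138. ]
hatch_top [257.2 328.1] 0.8 [417.2  86.2 115. ]
dryer [258.2 184.3] 0.78 [421.3 152.2   0. ]
dryer [256.6 250.4] 0.52 [416.   79.9   0. ]
deck median z 101.24876122361437 44141
timer_key 1611 rect [425.2 258.4] [28.  10.3] 71.4 long axis from +y toward +x deg 19.8 z [132.2 133.6]
stud_wing few 1
```

View pics/w4.png

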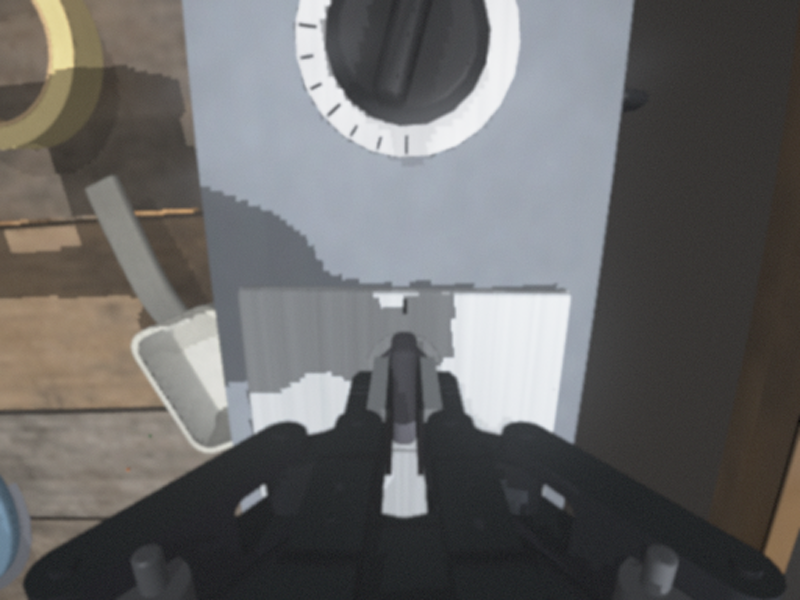

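The wing points at the black mark (405,305), and 10 N more moved it only 0.2 mm, so it's on the hard stop. I'll check the hatch tilt from the depth before handing in.

Run:
```python
from h import *
import h
f=np.load("w4.npz");K=f["K"];h.campose=lambda p,s=None:f["T"]
P,u,v=h.cloud(dict(range_z=f["rz"],fx=K[0],fy=K[1],cx=K[2],cy=K[3],k1=K[4]))
D=(P[:,:2]-[421,152.4])@np.array([[.998,.061],[-.061,.998]])
for y0,y1,x0 in((10,18,18),(0,8,30),(30,45,20),(-10,0,40)):
    k=(D[:,1]>y0)&(D[:,1]<y1)&(abs(D[:,0])>x0)&(abs(D[:,0])<55)&(P[:,2]>90)&(P[:,2]<125);print(y0,k.sum(),np.median(P[k,2]))
```

```text
10 1541 109.10137296641759
0 989 109.14713574693033
30 3201 101.25186625905707
-10 705 109.13089851562412
```

```bash
python3 -c "from bench import *;print(job_done())"
```

```text
the job is handed in; nothing more can be done
None
```

I handed the job in with the timer wound to its stop (about 3.40 rad) and the stud lined up with its slot. The hatch is pressed home and still held down with about 22 N; nothing else was touched, and the judge's verdict isn't shown.

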